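# Make up two sampling kits at the microscope bench

## Robot

A 6-joint arm with a two-finger parallel gripper is mounted at the origin on the work surface. World frame = base frame: x ahead of the robot, y to its left, z up, the work surface at z = 0. Lengths are in m, angles in rad, forces in N, time in s.
With the tool pointing down it reaches from about 0.35 to 0.975 m from the base axis. Payload 4.9 kg.
Tool frame: the origin (TCP) lies on the centre line of the jaws, within the pads' length; the fingertips stand 8 mm ahead of it and the grasp point (between the pads) lies 11 mm behind it; z points along the fingers, y is the direction in which the jaws open and shut (so a half turn about z gives the same grasp; the last joint's range is limited). The gripper opens to 85 mm and grips with 20 to 120 N. Pads are 22 mm wide; open, the fingers measure 114 mm over their backs; the gripper's body (76 mm by 85 mm) begins 54 mm behind the grasp point. The pads swing forward as they close: fully open they stand 13 mm farther back than shut.
Start: joints at [1.001, 0.053, 1.613, -0, 1.476, -0.119], TCP at [0.272, 0.563, 0.211] pointing down, gripper open.
Joint ranges: [-3.01, 3.01], [-1.01, 2.22], [0.06, 2.58], [-1.02, 4.17], [0.09, 2.62], [-3.14, 3.14]. Speed limits (rad/s): [2.57, 2.57, 3.14, 3.14, 3.14, 3.14].

## Interface

Orientations are given as a rotation vector (axis times angle).
In Python, from station import get_obs, get_image, calibration, finish_job gives the robot as it stands. The module is installed in compiled form; this text tells all that it offers.
- The arm moves only by the shell command python3 -m jog 'ROWS' [FORCE]. ROWS is JSON, a list of rows, each a list of 7 numbers: the shift along the tool's x, y, z in cm, then the turn, a rotation vector about the tool's x, y, z in rad, then the closure in counts, from 0 (fully open) to 255 (shut). In form: [[dx, dy, dz, ax, ay, az, jaw], ...]. A call has 1 to 8 rows; each row is the pose to reach, as a shift and turn from the pose measured when the call began, along the tool's axes at that moment; what a row does not reach only later rows make up. A row lasts 1/12 s, in which the tool goes at most 41.7 mm and 7.16 degrees, less where a joint would pass 70% of its speed; a pose out of reach is approached as far as the arm can. A call with a gripper value outside its range is refused whole. The fingers move at their own pace and stop on an object; FORCE is the grip in N (left out, the last holds). Time passes only in rows, so rows that repeat a pose let the fingers close. It gives the time, the measured TCP pose, the force and the opening at its end, in the units of the state.
- get_obs(): the state, without advancing time (a new reading comes with each control period).
- get_image(name): name is "scene" or "top"; returns the picture (480x640x3 uint8, red, green, blue); there is no depth.
- calibration(name): a dict with "vfov" (degrees; the focal length in pixels is half the picture's height over the tangent of half this angle, whatever the lens; pixels are square), "cx", "cy" (the principal point, pixels), "R" (3x3) and "t" (3): a world point X has camera coordinates R X + t. Camera axes: x right, y down, z forward; pixel columns grow to the right and rows downward; lengths in m; the calibration is good to about 2 mm. A picture is of the moment at which its call begins. calibration takes no time and is no camera call.
- finish_job(): hands the job in, once; it reports no verdict.
The state is a dict: "t": time; "q": joint angles; "dq": joint speeds; "effort": joint torques, N m; "tool_pos": TCP position; "tool_rot": TCP orientation; "contact_force": force on the tool from outside, world axes, zero at the start; "wrist_torque": the same for the moment, N m; "opening": finger opening in m.
Only numpy, scipy, OpenCV 4.12 (cv2) and the standard library are available. Lean on these libraries where they do the work, as an engineer would, in place of code of your own. Each camera call takes 0.05 s, during which the arm holds its last target. There are 200 camera calls.

## Task

Make up the two sampling kits: the brown bottle with the black cap and the green slide box go in the blue tray, the red-capped jar and the orange slide box in the yellow tray, with the bottle or jar standing upright in the square compartment and the slide box lying flat, label up, in the long one. Lift the tablet out of its charging dock and leave it standing on edge in the strip at the back of the yellow tray, square to the back board and about the middle of it, leaning back at rest against the board with its foot clearly forward of it. Leave the blue-capped jar and the white slide box where they are.

Things in the scene. Friction and masses are not known exactly. Their poses are not given: they have to be found in the camera images.
- amber_bottle: Brown glass bottle, black cap, paper label: 44 mm in diameter up to 56 mm height, 80 mm tall, cap 32 mm in diameter over the top 18 mm; 90 g. Origin at the centre of its underside, z up.
- red_jar: White jar with a red cap, 48 mm in diameter, 60 mm tall, cap the top 18 mm; 90 g. Origin at the centre of its underside, z up.
- blue_jar: Spare stock, leave alone (moving it 20 mm fails): white jar with a blue cap, 48 mm in diameter, 60 mm tall. Origin at the centre of its underside, z up.
- green_box: Closed green slide box with a white paper label on top, a plain block 88 (x, length) by 40 (y) by 36 (z) mm, 120 g. Origin at the centre of its underside, z up; at the start its length lies within 0.4 rad of world x.
- orange_box: Closed orange slide box with a white paper label on top, a plain block 88 (x, length) by 40 (y) by 36 (z) mm, 120 g. Origin at the centre of its underside, z up; at the start its length lies within 0.4 rad of world x.
- white_box: Spare stock, leave alone (moving it 20 mm fails): white slide box, 88 (x) by 40 (y) by 36 (z) mm. Origin at the centre of its underside, z up.
- tablet: Black tablet, 10 (x, thickness) by 84 (y, width) by 130 (z, height) mm, 200 g, standing upright in the dock at the start, its lower 22 mm in the slot, its top 138 mm above the bench. Origin at the centre of its lower edge face; z runs up along the tablet; the screen looks to its -x. Either face may be turned to the board.
- dock: Fixed white charging dock, 60 (x) by 110 (y) by 30 (z) mm, with an upright slot along its y, 13 wide, 94 long, floor at z 8 mm, in which the tablet stands loosely. Origin at the centre of its underside; yaw within 0.35 rad. Nothing latches: the tablet lifts straight out.
- kit_blue: Fixed tray, blue rims, white floor, 170 (x) by 180 (y) mm. Origin at the centre of its underside; +x points to its back board, away from the robot (yaw within 0.2 rad). In mm: floor top at z 6, rims to z 14. Square compartment 70 (x) by 72 (y) centred at (-44, +48); long compartment 110 (x) by 72 (y) centred at (-24, -48), the box's length along x. Back strip and board as on the yellow tray.
- kit_yellow: Fixed tray with yellow rims, else the same as the blue tray: size, origin, axes, compartments. Back strip for the tablet's foot: floor (z 6) from x 37 to 77, 168 long in y, with a rim in front (x 31 to 37, top z 14) that stops the foot from sliding out. Back board: front face at x 77, 8 thick, 150 long in y, centred on y 0, top at z 81 (all mm).
There are look-alikes about, which are no part of the job. What is shaped like the red_jar but pink is not meant. Several things have the shape of the green_box; the one meant has the colours described above.

How it is judged:
At the end, for the whole second after the job is handed in: Bottle and jar upright within 15 mm of the middle of their square compartments, slide boxes flat within 17 mm (x), 20 mm (y) of theirs; the tablet on the yellow tray's back strip, within 22 mm and 0.25 rad of the board's middle and line, leaning 0.10 to 0.50 rad. All touching their floor, at rest (x of amber_bottle in the frame of kit_blue between -0.059 and -0.029 m and y of amber_bottle in the frame of kit_blue between 0.033 and 0.063 m and z of amber_bottle in the frame of kit_blue between 0.002 and 0.0095 m and angle between each of amber_bottle, green_box, red_jar, orange_box's own z axis and vertical below 0.1 rad and x of green_box in the frame of kit_blue between -0.041 and -0.007 m and y of green_box in the frame of kit_blue between -0.068 and -0.028 m and z of green_box in the frame of kit_blue between 0.002 and 0.0095 m and x of red_jar in the frame of kit_yellow between -0.059 and -0.029 m and y of red_jar in the frame of kit_yellow between 0.033 and 0.063 m and z of red_jar in the frame of kit_yellow between 0.002 and 0.0095 m and x of orange_box in the frame of kit_yellow between -0.041 and -0.007 m and y of orange_box in the frame of kit_yellow between -0.068 and -0.028 m and z of orange_box in the frame of kit_yellow between 0.002 and 0.0095 m and x of tablet in the frame of kit_yellow between 0.034 and 0.072 m and y of tablet in the frame of kit_yellow between -0.022 and 0.022 m and z of tablet in the frame of kit_yellow between 0.002 and 0.013 m and angle between tablet's own z axis and vertical between 0.1 and 0.5 rad and angle between the y axis of tablet and the y axis of kit_yellow, either way round below 0.25 rad and contact force between tablet and kit_yellow above 0.2 N and linear speed of each of amber_bottle, green_box, red_jar, orange_box, tablet below 0.02 m/s and angular speed of each of amber_bottle, green_box, red_jar, orange_box, tablet below 0.2 rad/s).
It fails at once if the blue-capped jar was moved more than 20 mm (distance of blue_jar from where it was at the start of the episode above 0.02 m).
It fails at once if the white slide box was moved more than 20 mm (distance of white_box from where it was at the start of the episode above 0.02 m).
It also fails if it takes over 128 s, if anything falls off the work surface, if the arm or the gripper's body presses on something with over 40 N, if the wrist force passes 120 N, or if a joint passes its speed limit or range.

## Working session

There is one attempt and no reset: what is moved stays moved. The work goes in short steps, Python scripts to look and compute and a shell command to move; the robot and the scene stay as the last step left them, time stands still between calls to the robot, and variables do not carry over. Pictures are saved under pics/ and viewed, about 12 in all and at most 16, crops included, and the job is handed in when it is done.

```bash
mkdir -p pics; ls; python3 - <<'E'
from station import *
import cv2
for n in("scene","top"):
    im=get_image(n); cv2.imwrite(f"pics/{n}0.png",im[:,:,::-1]); print(n,calibration(n))
print(get_obs())
E
```

```text
pics
scene {'vfov': 50.29966656735002, 'cx': 311.1759868841189, 'cy': 247.00561372166413, 'R': array([[ 0.00720022,  0.99987628,  0.01398499],
       [ 0.65764394,  0.00580052, -0.75330658],
       [-0.7532945 ,  0.01462111, -0.65752082]]), 't': array([-0.01391745, -0.34497033,  1.60050286])}
top {'vfov': 43.662293979256184, 'cx': 336.2867033192193, 'cy': 238.00514817975812, 'R': array([[ 0.01760953, -0.99984188,  0.00247307],
       [-0.99848345, -0.01771453, -0.05212483],
       [ 0.0521604 , -0.00155143, -0.99863751]]), 't': array([-0.02312543,  0.55839486,  1.42575535])}
{'t': 0.1, 'q': array([ 1.00097002e+00,  5.33164445e-02,  1.61414222e+00,  4.89581463e-06,
        1.47603582e+00, -1.18968535e-01]), 'dq': array([ 0.00136992, -0.00130267, -0.00318121, -0.00032647, -0.00136223,
        0.00099858]), 'effort': array([ 3.69681766e-04, -3.94901097e+01, -3.71364176e+01, -1.26715481e-04,
        3.92633054e-03,  1.89020204e-05]), 'tool_pos': array([0.2719872 , 0.5620412 , 0.20937879]), 'tool_rot': array([-7.02078542e-01, -3.06147339e+00,  2.80880146e-03]), 'contact_force': array([ 0.48963667, -0.17518664,  0.79963751]), 'wrist_torque': array([0.00920584, 0.04943506, 0.06934613]), 'opening': 0.08555745411581207}
```

View pics/scene0.png

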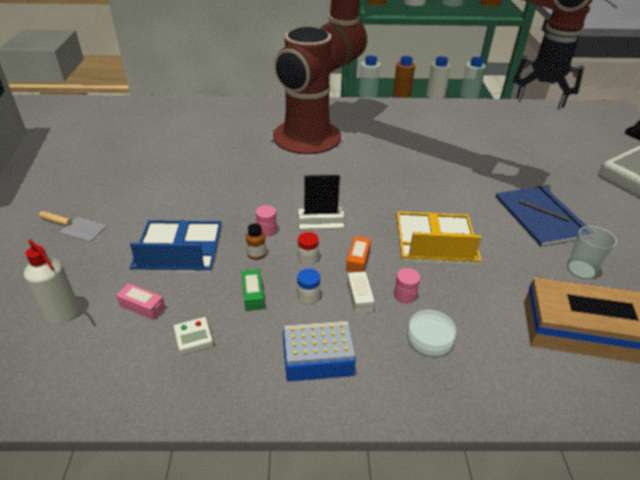

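View pics/top0.png

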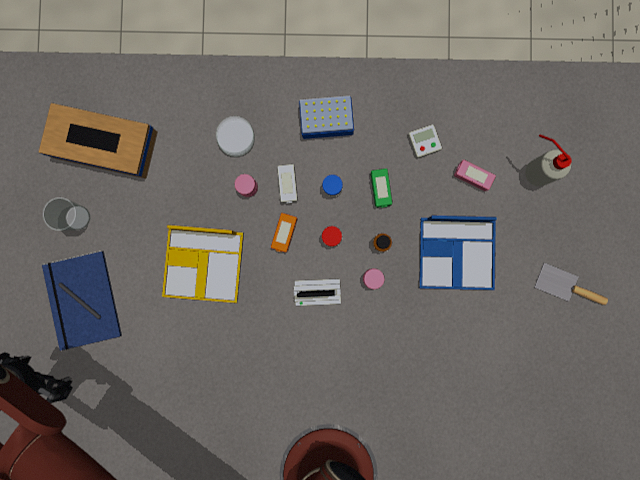

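```bash
cat > h.py <<'E'
import numpy as np, cv2
from station import *
from scipy.spatial.transform import Rotation as Ro
def ray(n,u,v,z):
    c=calibration(n); f=240/np.tan(np.radians(c["vfov"])/2)
    R=np.array(c["R"]);t=np.array(c["t"]); C=-R.T@t
    d=R.T@np.array([(u-c["cx"])/f,(v-c["cy"])/f,1]); return (C+d*(z-C[2])/d[2])[:2]
def proj(n,X):
    c=calibration(n); f=240/np.tan(np.radians(c["vfov"])/2)
    p=np.array(c["R"])@np.array(X)+c["t"]; return np.array([c["cx"],c["cy"]])+f*p[:2]/p[2]
def st():
    o=get_obs(); R=Ro.from_rotvec(o["tool_rot"]).as_matrix(); return o,np.array(o["tool_pos"]),R
def go(x,y,z,yaw=None):
    """print shift (cm, tool axes) and az turn so tool y axis (jaws) points along yaw (mod pi), tool down"""
    o,p,R=st(); d=R.T@(np.array([x,y,z])-p)*100
    s="shift %.2f %.2f %.2f"%tuple(d)
    if yaw is not None:
        best=None
        for k in(0,np.pi):
            a=yaw+k; Y=np.array([np.cos(a),np.sin(a),0]);Z=np.array([0,0,-1.]);T=np.c_[np.cross(Y,Z),Y,Z]
            rv=Ro.from_matrix(R.T@T).as_rotvec()
            s+=" | rot %.3f %.3f %.3f"%tuple(rv)
    print(s,"q",np.round(o["q"],2),"t",round(o["t"],2))
E
python3 - <<'E'
from h import *
b=cv2.imread("pics/top0.png"); hsv=cv2.cvtColor(b,cv2.COLOR_BGR2HSV)
def seg(name,lo,hi,roi,z):
    m=cv2.inRange(hsv,lo,hi); k=np.zeros_like(m); x0,y0,x1,y1=roi; k[y0:y1,x0:x1]=m[y0:y1,x0:x1]
    pts=np.argwhere(k>0)[:,::-1].astype(np.float32)
    r=cv2.minAreaRect(pts); P=cv2.boxPoints(r); W=np.array([ray("top",*p,z) for p in P])
    print(name,len(pts),"px",np.round(r[0],1),"c",np.round(W.mean(0),4)); print("   ",np.round(W,3).tolist())
    e=W[1]-W[0],W[2]-W[1]; e=max(e,key=np.linalg.norm); print("    long yaw",round(np.degrees(np.arctan2(e[1],e[0]))%180,1), [round(float(np.linalg.norm(W[i+1]-W[i])),3) for i in(0,1)])
seg("red",(0,150,60),(6,255,255),(315,220,350,255),.06)
seg("blue",(105,150,60),(125,255,255),(318,168,350,200),.06)
seg("green",(50,120,40),(80,255,255),(360,160,400,215),.036)
seg("orange",(7,150,80),(18,255,255),(265,205,305,260),.036)
seg("yellow",(20,150,80),(32,255,255),(150,215,260,310),.014)
seg("kblue",(100,150,40),(120,255,255),(410,205,505,300),.014)
seg("amber",(0,60,0),(25,255,200),(365,225,400,260),.05)
seg("tab",(0,0,0),(180,255,45),(290,285,345,300),.138)
seg("dock",(0,0,170),(180,50,255),(285,270,350,315),.03)
seg("white",(0,0,170),(180,50,255),(270,155,305,210),.036)
C=lambda x0,y0,x1,y1,w,h:cv2.resize(b[y0:y1,x0:x1],(w,h),interpolation=cv2.INTER_CUBIC)
o=np.zeros((600,800,3),np.uint8); o[:589,:513]=C(265,155,400,310,513,589)
o[:297,513:793]=C(160,220,245,310,280,297); o[300:597,513:793]=C(415,207,500,297,280,297); cv2.imwrite("pics/c1.png",o)
E
```

```text
red 318 px [331.5 235.5] c [ 0.562  -0.0019]
    [[0.584, 0.021], [0.585, -0.024], [0.54, -0.024], [0.539, 0.02]]
    long yaw 1.0 [0.044, 0.044]
blue 316 px [331.5 184.5] c [6.815e-01 2.000e-04]
    [[0.703, 0.023], [0.704, -0.022], [0.66, -0.022], [0.659, 0.022]]
    long yaw 1.0 [0.044, 0.045]
green 395 px [381.1 187.9] c [ 0.6789 -0.1176]
    [[0.721, -0.09], [0.727, -0.131], [0.637, -0.145], [0.631, -0.105]]
    long yaw 8.8 [0.041, 0.091]
orange 385 px [283.2 232.8] c [0.5678 0.1128]
    [[0.53, 0.144], [0.616, 0.12], [0.605, 0.081], [0.519, 0.106]]
    long yaw 164.2 [0.09, 0.04]
yellow 1805 px [201.9 263.6] c [0.4918 0.3079]
    [[0.411, 0.403], [0.584, 0.395], [0.572, 0.212], [0.4, 0.222]]
    long yaw 86.2 [0.173, 0.183]
kblue 1745 px [457.  252.3] c [ 0.5298 -0.3041]
    [[0.442, -0.213], [0.617, -0.215], [0.617, -0.395], [0.442, -0.393]]
    long yaw 90.0 [0.175, 0.18]
amber 155 px [382. 242.] c [ 0.5494 -0.1205]
    [[0.57, -0.099], [0.571, -0.141], [0.529, -0.142], [0.528, -0.1]]
    long yaw 0.7 [0.042, 0.042]
tab 195 px [315.4 293.1] c [0.4308 0.0305]
    [[0.434, 0.071], [0.439, -0.01], [0.427, -0.01], [0.422, 0.07]]
    long yaw 93.6 [0.081, 0.012]
dock 490 px [316.8 291.9] c [0.4294 0.0306]
    [[0.454, 0.086], [0.46, -0.022], [0.405, -0.025], [0.399, 0.083]]
    long yaw 93.3 [0.108, 0.055]
white 517 px [286.7 182.6] c [0.6876 0.1071]
    [[0.727, 0.131], [0.731, 0.094], [0.649, 0.084], [0.644, 0.12]]
    long yaw 6.9 [0.037, 0.083]
```

View pics/c1.png

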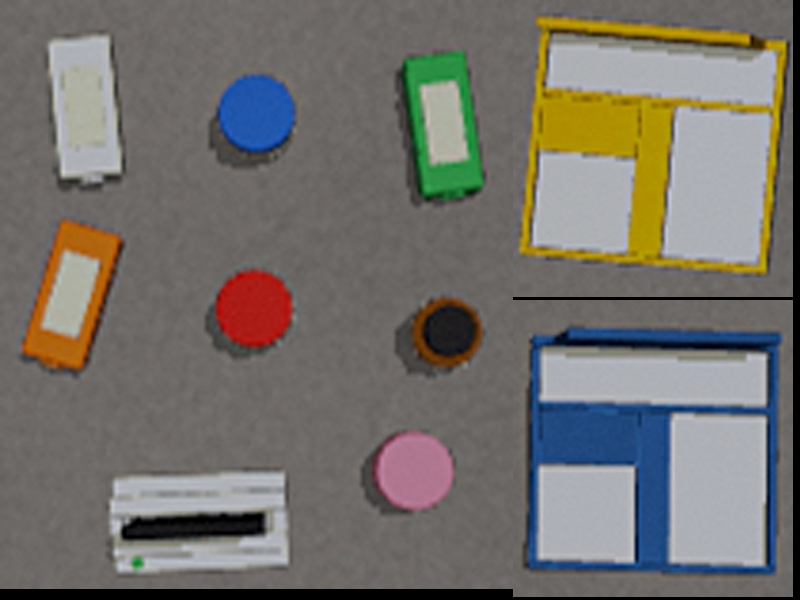

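```bash
python3 - <<'E'
from h import *
def rect(cx,cy,w,h): return [(cx+a*w/2,cy+b*h/2) for a,b in((1,1),(1,-1),(-1,-1),(-1,1))]
loc={"sq":(-.044,.048),"lo":(-.024,-.048)}
for n in("top","scene"):
    b=cv2.imread(f"pics/{n}0.png"); h=cv2.cvtColor(b,cv2.COLOR_BGR2HSV); m=cv2.inRange(h,(0,0,150),(180,60,255))
    for T,roi in(("blue",(410,205,505,300) if n=="top" else (125,215,225,272)),("yel",(155,215,255,310) if n=="top" else (390,205,485,265))):
        x0,y0,x1,y1=roi; N,L,s,c=cv2.connectedComponentsWithStats(m[y0:y1,x0:x1],connectivity=4)
        for i in range(1,N):
            if s[i,4]>60:
                q=np.argwhere(L==i)[:,::-1]+[x0,y0]; W=np.array([ray(n,u,v,.006) for u,v in q]); M=W.mean(0)
                print(n,T,s[i,4],np.round(M,4),"ext",np.round(np.ptp(W,axis=0),3))
b=cv2.imread("pics/scene0.png"); h=cv2.cvtColor(b,cv2.COLOR_BGR2HSV)
for nm,lo,hi,X in(("red",(0,150,60),(6,255,255),(.562,-.002,.06)),("blue",(105,150,60),(125,255,255),(.6815,0,.06))):
    print(nm,"proj scene",proj("scene",X))
go(.562,-.002,.15,0)
E
```

```text
top blue 984 [ 0.5818 -0.3061] ext [0.038 0.165]
top blue 1299 [ 0.5023 -0.3534] ext [0.11 0.07]Traceback (most recent call last):
  File "<stdin>", line 10, in <module>
  File "h.py", line 5, in ray
    c=calibration(n); f=240/np.tan(np.radians(c["vfov"])/2)
ValueError: time passes only in moves, steps and waits
```

```bash
sed -i 's/^def ray/import functools\ncalibration=functools.lru_cache(None)(calibration)\ndef ray/' h.py; python3 - <<'E'
from h import *
for n in("top","scene"):
    b=cv2.imread(f"pics/{n}0.png"); h=cv2.cvtColor(b,cv2.COLOR_BGR2HSV); m=cv2.inRange(h,(0,0,150),(180,60,255))
    for T,roi in(("blue",(410,205,505,300) if n=="top" else (125,215,225,272)),("yel",(155,215,255,310) if n=="top" else (390,205,485,265))):
        x0,y0,x1,y1=roi; N,L,s,c=cv2.connectedComponentsWithStats(m[y0:y1,x0:x1],connectivity=4)
        for i in range(1,N):
            if s[i,4]>60:
                q=np.argwhere(L==i)[:,::-1]+[x0,y0]; W=np.array([ray(n,u,v,.006) for u,v in q])
                print(n,T,s[i,4],np.round(W.mean(0),4),"ext",np.round(np.ptp(W,axis=0),3))
print("red proj scene",proj("scene",(.562,-.002,.06)))
go(.562,-.002,.15,0)
E
```

```text
top blue 984 [ 0.5818 -0.3061] ext [0.038 0.165]
top blue 1299 [ 0.5023 -0.3534] ext [0.11 0.07]
top blue 840 [ 0.4828 -0.2576] ext [0.07 0.07]
top yel 984 [0.5443 0.3037] ext [0.042 0.167]
top yel 1330 [0.4634 0.2616] ext [0.113 0.077]
top yel 839 [0.4494 0.3589] ext [0.072 0.072]
scene blue 566 [ 0.4833 -0.3505] ext [0.075 0.072]
scene blue 509 [ 0.4788 -0.2542] ext [0.061 0.072]
scene blue 69 [ 0.5786 -0.227 ] ext [0.03  0.018]
scene yel 540 [0.4468 0.2634] ext [0.098 0.073]
scene yel 422 [0.4431 0.3644] ext [0.06  0.072]
red proj scene [306.21919101 237.75645775]
shift -50.68 -38.12 6.00 | rot -0.002 0.001 1.120 | rot -0.001 -0.002 -2.022 q [ 1.    0.05  1.61  0.    1.48 -0.12] t 0.1
```

```bash
python3 -m jog '[[-25,-19,0,0,0,0.56,0],[-25,-19,0,0,0,0.56,0],[-25,-19,0,0,0,0.56,0],[-25,-19,0,0,0,0.56,0],[-25,-19,0,0,0,0.56,0],[-25,-19,0,0,0,0.56,0],[-25,-19,0,0,0,0.56,0],[-25,-19,0,0,0,0.56,0]]'; python3 -c "
from h import *
go(.562,-.002,.15,0)"
```

```text
t: 0.77
tool_pos: [0.4152, 0.2787, 0.2092]
tool_rot: [1.524, 2.746, -0.005]
contact_force: [-0.7, 0.7, -0.2]
opening: 0.0851
shift -31.58 -2.37 5.99 | rot -0.002 0.003 0.557 | rot -0.004 -0.002 -2.584 q [ 0.44 -0.25  1.9  -0.    1.5  -0.11] t 0.77
```

```bash
python3 -m jog '[[-31.6,-2.4,8,0,0,0.557,0],[-31.6,-2.4,8,0,0,0.557,0],[-31.6,-2.4,8,0,0,0.557,0],[-31.6,-2.4,8,0,0,0.557,0],[-31.6,-2.4,8,0,0,0.557,0],[-31.6,-2.4,8,0,0,0.557,0],[-31.6,-2.4,8,0,0,0.557,0],[-31.6,-2.4,8,0,0,0.557,0]]'; python3 -m jog '[[0,0,0,0,0,0,0],[0,0,0,0,0,0,0]]';  python3 -c "
from h import *
go(.562,-.002,.034,0)
cv2.imwrite('pics/a1.png',cv2.resize(get_image('scene')[180:300,220:380,::-1],(640,480)))"
```

```text
t: 1.43
tool_pos: [0.5621, -0.0046, 0.1288]
tool_rot: [2.221, 2.22, -0.005]
contact_force: [1.1, 1.0, 0.3]
opening: 0.0851
t: 1.6
tool_pos: [0.5615, -0.0063, 0.1272]
tool_rot: [-2.225, -2.216, 0.008]
contact_force: [-0.6, 0.3, -0.1]
opening: 0.0854
shift 0.45 0.09 9.32 | rot -0.005 0.002 -0.004 | rot 0.004 0.008 3.138 q [-0.14 -0.03  1.84 -0.    1.34 -0.14] t 1.6
```

View pics/a1.png

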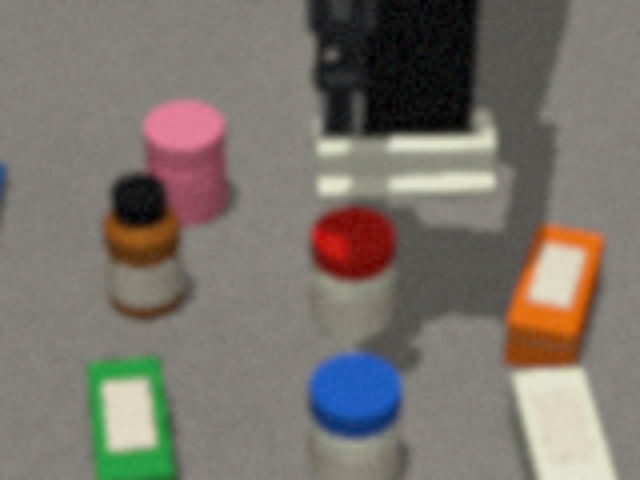

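```bash
python3 -m jog '[[0.45,0.1,4.6,0,0,0,0],[0.45,0.1,9.3,0,0,0,0],[0.45,0.1,9.3,0,0,0,0],[0.45,0.1,9.3,0,0,0,0],[0.45,0.1,9.3,0,0,0,255],[0.45,0.1,9.3,0,0,0,255],[0.45,0.1,9.3,0,0,0,255],[0.45,0.1,9.3,0,0,0,255]]' 40;  python3 -m jog '[[0,0,0,0,0,0,255],[0,0,0,0,0,0,255],[0,0,0,0,0,0,255],[0,0,0,0,0,0,255]]'; python3 -c "
from h import *
go(.449,.359,.15,0)"
```

```text
t: 2.32
tool_pos: [0.5638, -0.0008, 0.0377]
tool_rot: [2.222, 2.218, -0.003]
contact_force: [-12.7, -1.1, 31.1]
opening: 0.0389
t: 2.65
tool_pos: [0.5707, -0.0022, 0.05]
tool_rot: [2.214, 2.211, 0.008]
contact_force: [-9.7, -0.5, 39.0]
opening: 0.0001
shift 36.04 -12.09 -10.36 | rot 0.013 0.006 -0.001 | rot 0.009 -0.020 3.140 q [-0.13  0.07  1.88 -0.    1.18 -0.13] t 2.65
```

```bash
python3 -c "
from h import *
cv2.imwrite('pics/a2.png',np.hstack([cv2.resize(get_image(n)[y:y+120,x:x+100,::-1],(400,480)) for n,x,y in(('scene',250,180),('top',280,160))]))"
```

```text
(no output)
```

View pics/a2.png

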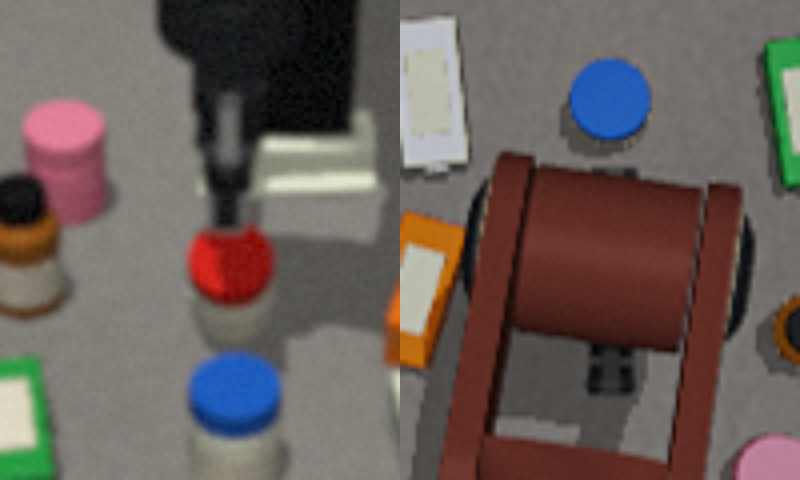

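```bash
python3 -m jog '[[0,0,-1,0,0,0,255],[0,0,-3,0,0,0,255],[0,0,-6,0,0,0,255],[0,0,-9,0,0,0,255],[0,0,-9,0,0,0,0],[0,0,-9,0,0,0,0],[0,0,-9,0,0,0,0]]'; python3 -m jog '[[0,15,-3,0,0,0,0],[0,15,-3,0,0,0,0],[0,15,-3,0,0,0,0],[0,15,-3,0,0,0,0]]'; python3 -c "
from h import *
cv2.imwrite('pics/a3.png',np.hstack([cv2.resize(get_image(n)[y:y+120,x:x+100,::-1],(400,480)) for n,x,y in(('scene',250,180),('top',280,160))]))
go(.5,0,.1)"
```

```text
t: 3.33
tool_pos: [0.5703, -0.0018, 0.1409]
tool_rot: [2.212, 2.209, 0.011]
contact_force: [-0.3, -0.4, 0.0]
opening: 0.0355
t: 3.67
tool_pos: [0.7215, -0.0019, 0.1715]
tool_rot: [2.213, 2.209, 0.01]
contact_force: [0.5, 0.5, 1.3]
opening: 0.0834
shift 0.21 -22.35 6.81 q [-0.1   0.29  1.41 -0.    1.42 -0.1 ] t 3.77
```

View pics/a3.png

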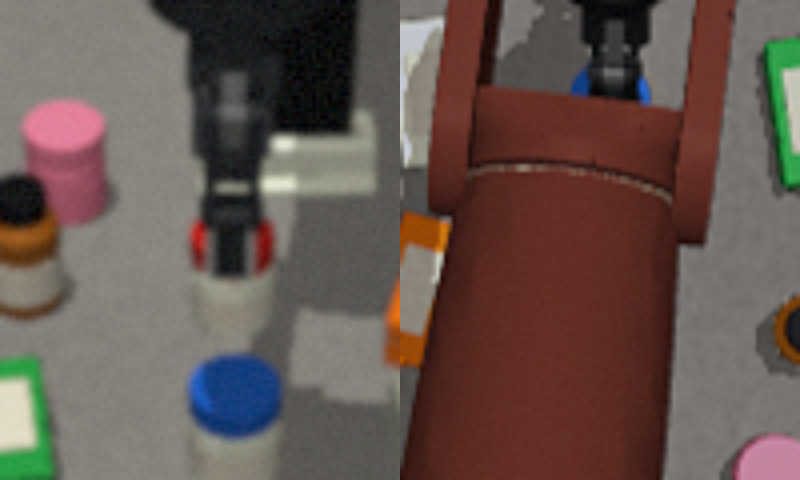

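```bash
python3 -m jog '[[20,-10,-3,0,0,0,0],[20,-10,-3,0,0,0,0],[20,-10,-3,0,0,0,0],[20,-10,-3,0,0,0,0],[20,-10,-3,0,0,0,0],[20,-10,-3,0,0,0,0],[20,-10,-3,0,0,0,0]]'; cat >> h.py <<'E'
def shot(name,*crops,w=400,h=480):
    ims={n:get_image(n)[:,:,::-1] for n in {c[0] for c in crops}}
    for n in ims: cv2.imwrite(f"pics/{name}_{n}.png",ims[n])
    cv2.imwrite(f"pics/{name}.png",np.hstack([cv2.resize(ims[n][y:y+dh,x:x+dw],(w,h)) for n,x,y,dw,dh in crops]))
E
python3 -c "
from h import *
shot('a4',('scene',250,180,200,240),('top',230,160,200,240))
o,p,R=st();tip=p+R[:,2]*.008
print(p,proj('scene',tip),proj('top',tip),proj('scene',p-R[:,2]*.065),proj('scene',tip+R[:,1]*.043-.013*R[:,2]),proj('scene',tip-R[:,1]*.043-.013*R[:,2]))"
```

```text
t: 4.35
tool_pos: [0.6196, 0.2014, 0.1979]
tool_rot: [2.209, 2.215, 0.009]
contact_force: [0.4, -1.6, -0.0]
opening: 0.0857
[0.62137081 0.19803652 0.19755071] [407.87164124 207.60247158] [237.27102163 202.3345562 ] [413.41719209 176.14473862] [412.2750096  215.37733563] [405.58569242 189.89103342]
```

View pics/a4.png

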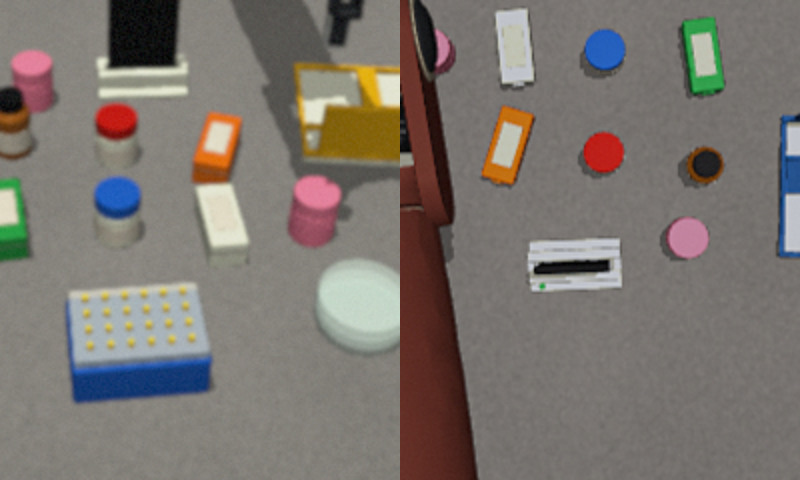

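```bash
python3 -c "
from h import *
b=cv2.imread('pics/a4_scene.png')[130:250,340:500]
cv2.imwrite('pics/a5.png',cv2.resize(b,(800,600)))"
```

```text
(no output)
```

View pics/a5.png

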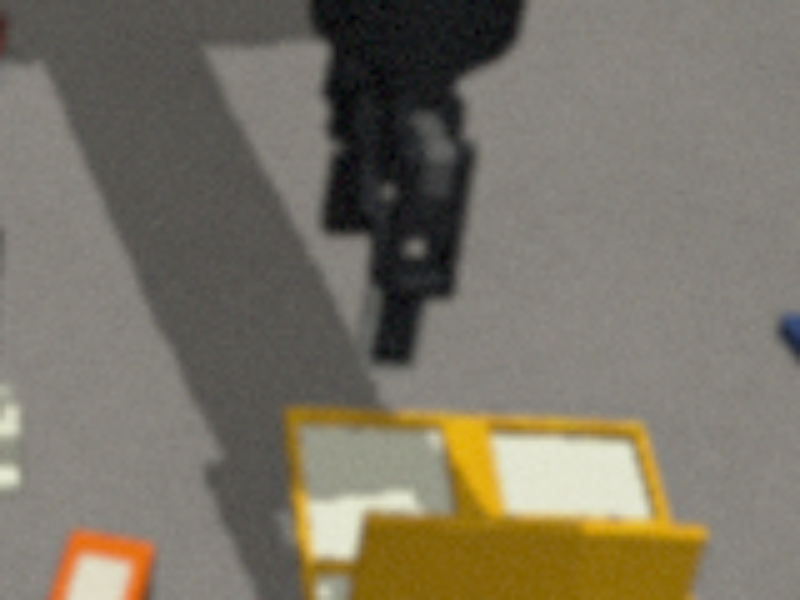

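```bash
python3 -m jog '[[-5,-17,12,0,0,0,255],[-5,-17,12,0,0,0,255],[-5,-17,12,0,0,0,255],[-5,-17,12,0,0,0,255],[-5,-17,12,0,0,0,255],[-5,-17,15,0,0,0,255],[-5,-17,15,0,0,0,255],[-5,-17,15,0,0,0,255]]'; python3 -m jog '[[0,0,0.4,0,0,0,255],[0,0,0.8,0,0,0,255],[0,0,1.2,0,0,0,255],[0,0,1.6,0,0,0,255],[0,0,1.6,0,0,0,255]]'
python3 -c "
from h import *
print(proj('scene',(0,0,.0)),proj('top',(0,0,0)))"
```

```text
t: 5.12
tool_pos: [0.4518, 0.1456, 0.0436]
tool_rot: [2.216, 2.21, 0.001]
contact_force: [-0.4, 0.4, -0.5]
opening: 0.0
t: 5.53
tool_pos: [0.4522, 0.1455, 0.0274]
tool_rot: [2.216, 2.21, 0.001]
contact_force: [0.0, 0.3, 0.3]
opening: 0.0
[306.7308703  136.82496971] [326.56946869 472.64097702]
```

```bash
python3 -m jog '[[0,0,0.3,0,0,0,255],[0,0,0.6,0,0,0,255],[0,0,0.9,0,0,0,255],[0,0,0.9,0,0,0,255]]'; python3 -m jog '[[0,0,0.3,0,0,0,255],[0,0,0.6,0,0,0,255],[0,0,0.9,0,0,0,255],[0,0,0.9,0,0,0,255]]'; python3 -c "
from h import *
shot('a6',('scene',340,80,100,150),('top',220,200,100,150),w=400,h=600)
o,p,R=st();tip=p+R[:,2]*.008
print(p,proj('scene',tip),proj('top',tip))"
```

```text
t: 5.87
tool_pos: [0.4517, 0.1454, 0.0176]
tool_rot: [2.216, 2.211, -0.001]
contact_force: [-0.2, 1.2, 0.1]
opening: -0.0
t: 6.2
tool_pos: [0.4512, 0.1452, 0.0078]
tool_rot: [2.217, 2.211, -0.003]
contact_force: [-0.2, -0.1, -0.3]
opening: -0.0001
[0.45162463 0.14528249 0.00837638] [365.6661697  227.82083148] [269.97056466 281.34734283]
```

View pics/a6.png

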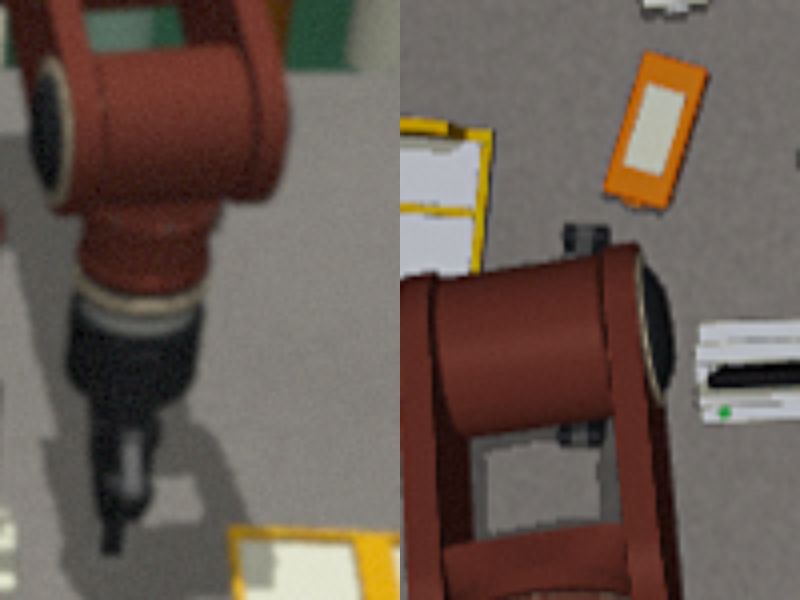

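```bash
python3 -c "
from h import *
print(proj('top',(.4516,.1453,.08)),proj('top',(.4516,.1453,.11)))"
python3 -m jog '[[0,0,0.4,0,0,0,255],[0,0,0.8,0,0,0,255],[0,0,1.2,0,0,0,255],[0,0,1.2,0,0,0,255]]'; python3 -m jog '[[0,0,0.3,0,0,0,255],[0,0,0.6,0,0,0,255],[0,0,0.6,0,0,0,255]]';  python3 -m jog '[[0,0,0.3,0,0,0,255],[0,0,0.6,0,0,0,255],[0,0,0.6,0,0,0,255]]'
```

```text
[266.16755823 282.08262481] [264.63215991 282.3691212 ]
t: 6.63
tool_pos: [0.4508, 0.145, -0.0048]
tool_rot: [2.218, 2.212, -0.004]
contact_force: [0.9, -0.8, -0.6]
opening: -0.0002
t: 6.88
tool_pos: [0.4502, 0.1448, -0.0116]
tool_rot: [2.218, 2.212, -0.006]
contact_force: [1.0, 0.0, 0.4]
opening: -0.0
t: 7.13
tool_pos: [0.4496, 0.1447, -0.0184]
tool_rot: [2.219, 2.213, -0.008]
contact_force: [-0.3, 0.4, 0.1]
opening: -0.0001
```

```bash
python3 -m jog '[[0,0,0.2,0,0,0,255],[0,0,0.4,0,0,0,255],[0,0,0.4,0,0,0,255]]';  python3 -m jog '[[0,0,0.2,0,0,0,255],[0,0,0.4,0,0,0,255],[0,0,0.4,0,0,0,255]]'
```

```text
t: 7.38
tool_pos: [0.4499, 0.1447, -0.0208]
tool_rot: [2.219, 2.213, -0.01]
contact_force: [-6.0, -2.7, 13.5]
opening: -0.0002
t: 7.63
tool_pos: [0.45, 0.1447, -0.0209]
tool_rot: [2.22, 2.216, -0.016]
contact_force: [-17.0, -3.0, 32.9]
opening: -0.0001
```

```bash
python3 -m jog '[[0,0,-4,0,0,0,255],[0,0,-8,0,0,0,255],[0,0,-13,0,0,0,255],[0,0,-13,0,0,0,255]]'; python3 -c "
from h import *
go(.615,-.06,.03,0)"
```

```text
t: 7.97
tool_pos: [0.4552, 0.147, 0.1173]
tool_rot: [2.215, 2.21, 0.001]
contact_force: [2.1, -0.5, 1.2]
opening: 0.0002
shift -20.59 15.94 9.05 | rot 0.010 0.009 -0.002 | rot 0.013 -0.015 3.140 q [ 0.16 -0.24  2.04 -0.01  1.33  0.17] t 7.97
```

```bash
python3 -m jog '[[-20.6,15.9,0,0.01,0.01,0,255],[-20.6,15.9,0,0.01,0.01,0,255],[-20.6,15.9,0,0.01,0.01,0,255],[-20.6,15.9,0,0.01,0.01,0,255],[-20.6,15.9,0,0.01,0.01,0,255],[-20.6,15.9,0,0.01,0.01,0,255],[-20.6,15.9,0,0.01,0.01,0,255],[-20.6,15.9,0,0.01,0.01,0,255]]'; python3 -m jog '[[0,0,4,0,0,0,255],[0,0,8,0,0,0,255],[0,0,11,0,0,0,255],[0,0,12,0,0,0,255],[0,0,12,0,0,0,255],[0,0,12,0,0,0,255]]';  python3 -m jog '[[0,0,0.2,0,0,0,255],[0,0,0.4,0,0,0,255],[0,0,0.6,0,0,0,255],[0,0,0.6,0,0,0,255]]';python3 -m jog '[[0,0,0.2,0,0,0,255],[0,0,0.4,0,0,0,255],[0,0,0.6,0,0,0,255],[0,0,0.6,0,0,0,255]]'
```

```text
t: 8.63
tool_pos: [0.6155, -0.0622, 0.1205]
tool_rot: [-2.227, -2.215, -0.002]
contact_force: [-0.6, 0.5, -0.7]
opening: -0.0002
t: 9.13
tool_pos: [0.6156, -0.0614, 0.0011]
tool_rot: [-2.226, -2.216, -0.002]
contact_force: [1.4, -0.5, 0.6]
opening: 0.0001
t: 9.47
tool_pos: [0.6163, -0.0614, -0.0038]
tool_rot: [2.226, 2.215, 0.003]
contact_force: [-0.3, 0.5, 0.5]
opening: 0.0001
t: 9.8
tool_pos: [0.6159, -0.0614, -0.0104]
tool_rot: [2.226, 2.216, 0.002]
contact_force: [-1.0, 1.0, 0.6]
opening: 0.0003
```

```bash
python3 -m jog '[[0,0,0.2,0,0,0,255],[0,0,0.4,0,0,0,255],[0,0,0.6,0,0,0,255],[0,0,0.6,0,0,0,255]]';python3 -m jog '[[0,0,0.2,0,0,0,255],[0,0,0.4,0,0,0,255],[0,0,0.5,0,0,0,255],[0,0,0.5,0,0,0,255]]'; python3 -m jog '[[0,0,0.2,0,0,0,255],[0,0,0.3,0,0,0,255]]'
```

```text
t: 10.13
tool_pos: [0.6154, -0.0613, -0.0171]
tool_rot: [-2.226, -2.216, -0.002]
contact_force: [0.1, -0.4, -0.2]
opening: -0.0002
t: 10.47
tool_pos: [0.6155, -0.0613, -0.0208]
tool_rot: [-2.226, -2.215, -0.001]
contact_force: [-4.1, 0.9, 9.4]
opening: 0.0003
t: 10.63
tool_pos: [0.6156, -0.0613, -0.0208]
tool_rot: [-2.224, -2.215, 0.002]
contact_force: [-11.8, 1.8, 23.0]
opening: 0.0001
```

```bash
python3 -m jog '[[0,0,-4,0,0,0,255],[0,0,-8,0,0,0,255],[0,0,-11,0,0,0,0],[6,-5.3,-11,0,0,0,0],[6,-5.3,-11,0,0,0,0],[6,-5.3,-11,0,0,0,0],[6,-5.3,-11,0,0,0,0],[6,-5.3,-11,0,0,0,0]]';python3 -m jog '[[0,0,0,0,0,0,0],[0,0,0,0,0,0,0]]' ; python3 -c "
from h import *
go(.562,-.002,-.002,0)"
```

```text
t: 11.3
tool_pos: [0.5634, -0.0013, 0.0895]
tool_rot: [-2.224, -2.216, 0.001]
contact_force: [0.0, 0.2, 0.2]
opening: 0.0725
t: 11.47
tool_pos: [0.5642, -0.0021, 0.0897]
tool_rot: [-2.226, -2.215, 0.001]
contact_force: [0.4, -0.1, 0.8]
opening: 0.0854
shift -0.00 -0.21 9.17 | rot -0.002 -0.001 -0.005 | rot -0.001 0.002 3.137 q [-0.14  0.02  1.86  0.    1.27 -0.13] t 11.47
```

```bash
python3 -m jog '[[0,-0.2,4,0,0,0,0],[0,-0.2,7.5,0,0,0,0],[0,-0.2,9.2,0,0,0,0],[0,-0.2,9.2,0,0,0,0],[0,-0.2,9.2,0,0,0,0],[0,-0.2,9.2,0,0,0,255],[0,-0.2,9.2,0,0,0,255],[0,-0.2,9.2,0,0,0,255]]' 40;  python3 -m jog '[[0,0,0,0,0,0,255],[0,0,0,0,0,0,255],[0,0,-1,0,0,0,255],[0,0,-5,0,0,0,255],[0,0,-8,0,0,0,255],[0,0,-10,0,0,0,255],[0,0,-10,0,0,0,255]]'; python3 -c "
from h import *
go(.449,.359,.12,0)"
```

```text
t: 12.13
tool_pos: [0.564, -0.0023, -0.0001]
tool_rot: [2.226, 2.215, 0.003]
contact_force: [-0.9, -0.3, 0.1]
opening: 0.0518
t: 12.72
tool_pos: [0.5678, -0.0028, 0.107]
tool_rot: [2.219, 2.209, 0.014]
contact_force: [0.7, 0.4, 0.3]
opening: 0.047
shift 36.12 -12.03 -1.51 | rot 0.014 0.001 -0.005 | rot 0.002 -0.021 3.137 q [-0.14 -0.01  1.85  0.    1.28 -0.13] t 12.72
```

```bash
python3 -m jog '[[36,-12,-1,0,0,0,255],[36,-12,-1,0,0,0,255],[36,-12,-1,0,0,0,255],[36,-12,-1,0,0,0,255],[36,-12,-1,0,0,0,255],[36,-12,-1,0,0,0,255],[36,-12,-1,0,0,0,255],[36,-12,-1,0,0,0,255]]';python3 -c "
from h import *
go(.449,.359,.008,0)"
```

```text
t: 13.38
tool_pos: [0.4611, 0.3165, 0.1122]
tool_rot: [2.219, 2.209, 0.011]
contact_force: [0.5, 0.6, -1.1]
opening: 0.047
shift 4.26 -1.36 10.39 | rot 0.012 0.002 -0.005 | rot 0.003 -0.019 3.137 q [ 0.47 -0.03  1.86 -0.01  1.3   0.48] t 13.38
```

```bash
python3 -m jog '[[4.2,-1.4,0,0.01,0,0,255],[4.2,-1.4,0,0.01,0,0,255],[4.2,-1.4,4,0.01,0,0,255],[4.2,-1.4,7,0.01,0,0,255],[4.2,-1.4,9.3,0.01,0,0,255],[4.2,-1.4,9.3,0.01,0,0,255],[4.2,-1.4,9.3,0.01,0,0,255]]';python3 -c "
from h import *
go(.449,.359,.0065,0)"
```

```text
t: 13.97
tool_pos: [0.4467, 0.3571, 0.0167]
tool_rot: [2.225, 2.215, -0.007]
contact_force: [1.3, 0.3, -0.3]
opening: 0.0469
shift 0.19 0.24 1.02 | rot -0.002 0.005 -0.005 | rot 0.007 0.003 3.137 q [ 0.55  0.13  1.87 -0.    1.14  0.55] t 13.97
```

```bash
python3 -m jog '[[0.2,0.2,0.5,0,0,0,255],[0.2,0.2,1,0,0,0,255],[0.2,0.2,1,0,0,0,255],[0.2,0.2,1,0,0,0,255]]'; python3 -m jog '[[0,0,0,0,0,0,80],[0,0,0,0,0,0,80],[0,0,0,0,0,0,80],[0,0,-4,0,0,0,80],[0,0,-8,0,0,0,80],[0,0,-12,0,0,0,0],[0,0,-12,0,0,0,0]]';python3 -c "
from h import *
go(.568,.113,.07,np.radians(164.2+90))"
```

```text
t: 14.3
tool_pos: [0.4492, 0.3593, 0.0075]
tool_rot: [2.225, 2.214, -0.006]
contact_force: [-0.7, -0.0, -1.4]
opening: 0.0469
t: 14.88
tool_pos: [0.4545, 0.3631, 0.1384]
tool_rot: [2.222, 2.212, 0.021]
contact_force: [1.5, 1.5, 1.9]
opening: 0.0802
shift -24.99 11.37 6.88 | rot 0.005 -0.016 1.842 | rot 0.015 0.005 -1.300 q [ 0.55 -0.    1.79 -0.    1.34  0.55] t 14.88
```

```bash
python3 -m jog '[[-25,11.4,3,0,0,-0.95,0],[-25,11.4,3,0,0,-0.95,0],[-25,11.4,3,0,0,-0.95,0],[-25,11.4,3,0,0,-0.95,0],[-25,11.4,3,0,0,-0.95,0],[-25,11.4,3,0,0,-0.95,0],[-25,11.4,3,0,0,-0.95,0],[-25,11.4,3,0,0,-0.95,0]]';python3 -c "
from h import *
go(.568,.113,.05,np.radians(164.2+90))"
```

```text
t: 15.55
tool_pos: [0.5699, 0.1077, 0.1089]
tool_rot: [0.985, 2.968, 0.012]
contact_force: [-0.6, 0.1, 0.1]
opening: 0.0854
shift 0.53 0.24 5.89 | rot 0.018 -0.013 2.776 | rot 0.009 0.013 -0.365 q [ 0.06  0.02  1.82  0.    1.28 -0.87] t 15.55
```

```bash
python3 -m jog '[[0.5,0.2,5,0.01,0.01,-0.365,0],[0.5,0.2,5,0.01,0.01,-0.365,0],[0.5,0.2,5,0.01,0.01,-0.365,0],[0.5,0.2,5,0.01,0.01,-0.365,0],[0.5,0.2,5,0.01,0.01,-0.365,0]]';python3 -c "
from h import *
go(.568,.113,-.013,np.radians(164.2+90))
shot('a7',('scene',310,180,150,112),('scene',310,180,3,3),w=760,h=570)
cv2.imwrite('pics/a7.png',cv2.imread('pics/a7.png')[:,:760])"
```

```text
t: 15.97
tool_pos: [0.5683, 0.1124, 0.0592]
tool_rot: [0.436, 3.108, -0.002]
contact_force: [-0.8, 0.4, 0.9]
opening: 0.0854
shift 0.07 0.05 7.22 | rot 0.005 0.001 3.138 | rot -0.001 0.003 -0.003 q [ 0.07  0.08  1.84 -0.    1.21 -1.22] t 15.97
```

View pics/a7.png

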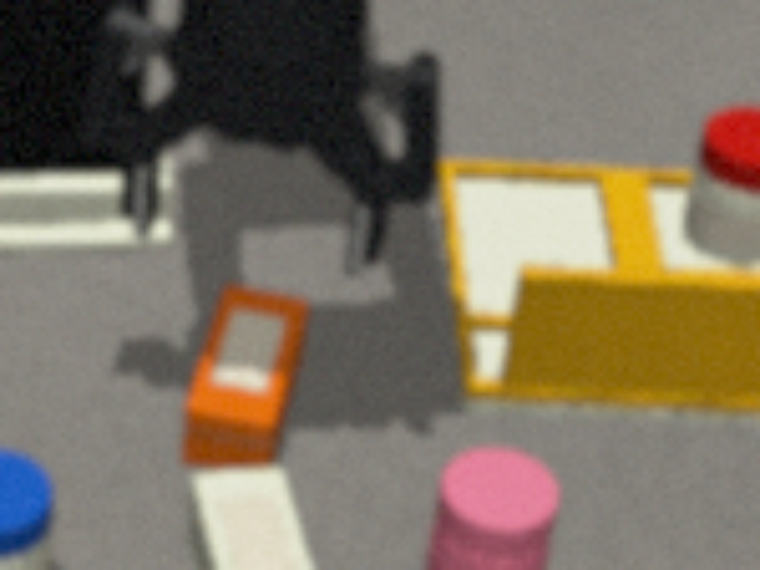

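```bash
python3 -m jog '[[0,0,4,0,0,0,0],[0,0,6,0,0,0,0],[0,0,7.2,0,0,0,0],[0,0,7.2,0,0,0,0],[0,0,7.2,0,0,0,255],[0,0,7.2,0,0,0,255],[0,0,7.2,0,0,0,255],[0,0,7.2,0,0,0,255]]' 40;  python3 -m jog '[[0,0,0,0,0,0,255],[0,0,0,0,0,0,255],[0,0,0,0,0,0,255],[0,0,-2,0,0,0,255],[0,0,-6,0,0,0,255],[0,0,-10,0,0,0,255],[0,0,-11,0,0,0,255],[0,0,-11,0,0,0,255]]'; python3 -c "
from h import *
go(.4634,.2616,.1,np.radians(90-3.6))"
```

```text
t: 16.68
tool_pos: [0.5706, 0.1128, -0.0102]
tool_rot: [0.436, 3.104, 0.0]
contact_force: [-2.8, 0.8, 24.4]
opening: 0.0397
t: 17.35
tool_pos: [0.573, 0.1131, 0.1048]
tool_rot: [0.435, 3.095, 0.003]
contact_force: [0.6, -0.2, -1.5]
opening: 0.0394
shift 14.63 11.25 0.30 | rot 0.003 0.016 -0.216 | rot 0.024 -0.004 2.925 q [ 0.07  0.03  1.82 -0.    1.28 -1.22] t 17.35
```

```bash
python3 -m jog '[[14.6,11.2,2,0,0.016,-0.216,255],[14.6,11.2,2,0,0.016,-0.216,255],[14.6,11.2,2,0,0.016,-0.216,255],[14.6,11.2,2,0,0.016,-0.216,255],[14.6,11.2,2,0,0.016,-0.216,255],[14.6,11.2,6,0,0.016,-0.216,255],[14.6,11.2,6,0,0.016,-0.216,255],[14.6,11.2,6,0,0.016,-0.216,255]]'; python3 -c "
from h import *
go(.4634,.2616,-.003,np.radians(90-3.6))"
```

```text
t: 18.02
tool_pos: [0.4604, 0.2596, 0.0384]
tool_rot: [-0.098, -3.132, 0.002]
contact_force: [0.5, 0.1, -1.3]
opening: 0.0396
shift -0.32 0.22 4.13 | rot -0.002 -0.008 0.000 | rot 0.013 -0.003 -3.141 q [ 0.37  0.    1.97  0.    1.18 -1.14] t 18.02
```

```bash
python3 -m jog '[[-0.3,0.2,2,0,0,0,255],[-0.3,0.2,3.5,0,0,0,255],[-0.3,0.2,4.1,0,0,0,255],[-0.3,0.2,4.1,0,0,0,255],[-0.3,0.2,4.1,0,0,0,255]]'; python3 -m jog '[[0,0,0,0,0,0,110],[0,0,0,0,0,0,110],[0,0,0,0,0,0,110],[0,0,-4,0,0,0,110],[0,0,-8,0,0,0,110],[0,0,-12,0,0,0,0],[0,0,-13,0,0,0,0],[0,0,-13,0,0,0,0]]';python3 -c "
from h import *
go(.679,-.1176,.1,np.radians(98.8))"
```

```text
t: 18.43
tool_pos: [0.4641, 0.2611, -0.0019]
tool_rot: [-0.099, -3.133, 0.002]
contact_force: [-0.4, 0.6, -1.4]
opening: 0.0394
t: 19.1
tool_pos: [0.4684, 0.2626, 0.134]
tool_rot: [0.099, 3.138, 0.005]
contact_force: [1.2, -0.5, -0.3]
opening: 0.082
shift -23.41 -36.62 3.34 | rot 0.003 0.003 -0.217 | rot 0.004 -0.004 2.925 q [ 0.37 -0.1   1.89  0.    1.34 -1.14] t 19.1
```

```bash
python3 -m jog '[[-23,-36,0,0,0,-0.21,0],[-23,-36,0,0,0,-0.21,0],[-23,-36,0,0,0,-0.21,0],[-23,-36,0,0,0,-0.21,0],[-23,-36,0,0,0,-0.21,0],[-23,-36,0,0,0,-0.21,0],[-23,-36,0,0,0,-0.21,0],[-23,-36,0,0,0,-0.21,0]]';python3 -c "
from h import *
go(.679,-.1176,.05,np.radians(98.8))"
```

```text
t: 19.77
tool_pos: [0.6264, -0.0275, 0.1298]
tool_rot: [0.23, -3.133, -0.006]
contact_force: [1.0, 1.0, -0.1]
opening: 0.0852
shift -3.89 -9.71 7.95 | rot 0.004 -0.000 -0.007 | rot -0.000 -0.006 3.134 q [-0.16  0.12  1.68  0.    1.34 -1.88] t 19.77
```

```bash
python3 -m jog '[[-3.9,-9.7,0,0,0,0,0],[-3.9,-9.7,3,0,0,0,0],[-3.9,-9.7,6,0,0,0,0],[-3.9,-9.7,8,0,0,0,0],[-3.9,-9.7,8,0,0,0,0],[-3.9,-9.7,8,0,0,0,0]]';python3 -c "
from h import *
go(.679,-.1176,-.013,np.radians(98.8))"
```

```text
t: 20.27
tool_pos: [0.676, -0.1168, 0.0451]
tool_rot: [0.228, -3.125, -0.01]
contact_force: [0.8, -0.2, -0.6]
opening: 0.0855
shift -0.32 -0.17 5.81 | rot 0.007 -0.007 -0.008 | rot -0.012 -0.011 3.134 q [-0.28  0.34  1.57  0.    1.24 -2.  ] t 20.27
```

```bash
python3 -m jog '[[-0.3,-0.2,3,0,0,0,0],[-0.3,-0.2,5,0,0,0,0],[-0.3,-0.2,5.8,0,0,0,0],[-0.3,-0.2,5.8,0,0,0,0],[-0.3,-0.2,5.8,0,0,0,255],[-0.3,-0.2,5.8,0,0,0,255],[-0.3,-0.2,5.8,0,0,0,255],[-0.3,-0.2,5.8,0,0,0,255]]' 40;  python3 -m jog '[[0,0,0,0,0,0,255],[0,0,0,0,0,0,255],[0,0,0,0,0,0,255],[0,0,-2,0,0,0,255],[0,0,-6,0,0,0,255],[0,0,-10,0,0,0,255],[0,0,-11,0,0,0,255],[0,0,-11,0,0,0,255]]'; python3 -c "
from h import *
go(.5023,-.3534,.1,np.radians(90))"
```

```text
t: 20.93
tool_pos: [0.6802, -0.1179, -0.0106]
tool_rot: [0.229, -3.128, -0.009]
contact_force: [-3.3, 3.0, 24.5]
opening: 0.0396
t: 21.6
tool_pos: [0.6842, -0.1196, 0.1053]
tool_rot: [-0.228, 3.129, 0.004]
contact_force: [-0.2, -0.4, -0.3]
opening: 0.0395
shift 21.39 -20.49 0.39 | rot 0.003 0.004 0.146 | rot -0.007 0.004 -2.996 q [-0.28  0.29  1.53  0.    1.32 -2.  ] t 21.6
```

```bash
python3 -m jog '[[21.4,-20.5,0,0,0,0.146,255],[21.4,-20.5,0,0,0,0.146,255],[21.4,-20.5,0,0,0,0.146,255],[21.4,-20.5,0,0,0,0.146,255],[21.4,-20.5,0,0,0,0.146,255],[21.4,-20.5,0,0,0,0.146,255],[21.4,-20.5,0,0,0,0.146,255],[21.4,-20.5,0,0,0,0.146,255]]'; python3 -c "
from h import *
go(.5023,-.3534,.02,np.radians(90))"
```

```text
t: 22.27
tool_pos: [0.4971, -0.3575, 0.1011]
tool_rot: [-0.01, -3.141, -0.005]
contact_force: [0.5, -0.2, -1.0]
opening: 0.039
shift -0.52 0.39 8.11 | rot 0.003 -0.001 -0.006 | rot -0.001 -0.005 3.135 q [-0.75  0.11  1.74  0.    1.29 -2.31] t 22.27
```

```bash
python3 -m jog '[[-0.4,0.3,3,0,0,0,255],[-0.4,0.3,7,0,0,0,255],[-0.4,0.3,9,0,0,0,255],[-0.4,0.3,10.2,0,0,0,255],[-0.4,0.3,10.2,0,0,0,255],[-0.4,0.3,10.2,0,0,0,255]]'; python3 -c "
from h import *
go(.5023,-.3534,-.003,np.radians(90))"
```

```text
t: 22.77
tool_pos: [0.5005, -0.3532, -0.0026]
tool_rot: [-0.009, -3.139, -0.008]
contact_force: [0.9, -0.7, -0.4]
opening: 0.0393
shift -0.18 -0.02 0.04 | rot 0.005 -0.002 -0.006 | rot -0.004 -0.008 3.136 q [-0.74  0.25  1.78  0.    1.12 -2.3 ] t 22.77
```

Release, lift, then head for the bottle (.549,-.1205).

```bash
python3 -m jog '[[0,0,0,0,0,0,110],[0,0,0,0,0,0,110],[0,0,0,0,0,0,110],[0,0,-4,0,0,0,110],[0,0,-8,0,0,0,110],[0,0,-12,0,0,0,0],[0,0,-13,0,0,0,0],[0,0,-13,0,0,0,0]]';python3 -c "
from h import *
b=cv2.imread('pics/a4_top.png'); h=cv2.cvtColor(b,cv2.COLOR_BGR2HSV)[225:260,365:400]
m=cv2.inRange(h,(0,0,0),(180,255,45)); q=np.argwhere(m>0)[:,::-1]
c=(q.min(0)+q.max(0))/2+[365,225]; print('cap',len(q),c,ray('top',*c,.08))
go(.549,-.12,.13,np.radians(90))"
```

```text
t: 23.43
tool_pos: [0.5037, -0.3563, 0.1338]
tool_rot: [0.009, 3.136, -0.004]
contact_force: [-0.3, -0.3, -0.7]
opening: 0.0819
cap 135 [383. 242.] [ 0.54802401 -0.12048031]
shift -4.39 23.66 0.35 | rot -0.003 0.006 -0.006 | rot 0.009 0.004 3.136 q [-0.74  0.09  1.71  0.    1.34 -2.3 ] t 23.43
```

```bash
python3 -m jog '[[-4.4,23.6,0,0,0,0,0],[-4.4,23.6,0,0,0,0,0],[-4.4,23.6,0,0,0,0,0],[-4.4,23.6,0,0,0,0,0],[-4.4,23.6,0,0,0,0,0],[-4.4,23.6,0,0,0,0,0],[-4.4,23.6,2,0,0,0,0],[-4.4,23.6,2,0,0,0,0]]';python3 -c "
from h import *
go(.549,-.1205,-.005,np.radians(90))"
```

```text
t: 24.1
tool_pos: [0.5465, -0.1178, 0.1087]
tool_rot: [-0.004, -3.14, 0.0]
contact_force: [-1.7, 0.3, -1.1]
opening: 0.0857
shift -0.27 -0.27 11.37 | rot -0.000 -0.001 -0.003 | rot -0.002 0.000 3.139 q [-0.35 -0.02  1.86 -0.    1.3  -1.91] t 24.1
```

```bash
python3 -m jog '[[-0.3,-0.3,4,0,0,0,0],[-0.3,-0.3,8,0,0,0,0],[-0.3,-0.3,10.5,0,0,0,0],[-0.3,-0.3,11.3,0,0,0,0],[-0.3,-0.3,11.3,0,0,0,0],[-0.3,-0.3,11.3,0,0,0,255],[-0.3,-0.3,11.3,0,0,0,255],[-0.3,-0.3,11.3,0,0,0,255]]' 40;  python3 -m jog '[[0,0,0,0,0,0,255],[0,0,0,0,0,0,255],[0,0,0,0,0,0,255]]'; python3 -m jog '[[0,0,-2,0,0,0,255],[0,0,-6,0,0,0,255],[0,0,-10,0,0,0,255],[0,0,-11,0,0,0,255],[0,0,-11,0,0,0,255]]'; python3 -c "
from h import *
go(.4828,-.2576,.1,np.radians(90))"
```

```text
t: 24.77
tool_pos: [0.5514, -0.1217, -0.0016]
tool_rot: [0.005, 3.139, -0.002]
contact_force: [-0.3, 0.7, 0.9]
opening: 0.0516
t: 25.02
tool_pos: [0.5521, -0.122, -0.0005]
tool_rot: [0.005, 3.137, -0.004]
contact_force: [0.4, -0.2, -1.6]
opening: 0.0427
t: 25.43
tool_pos: [0.5549, -0.1229, 0.115]
tool_rot: [0.004, 3.128, -0.009]
contact_force: [0.5, 0.5, -1.2]
opening: 0.0431
shift 7.19 -13.48 1.47 | rot -0.006 0.014 -0.003 | rot 0.022 0.009 3.139 q [-0.35 -0.01  1.84 -0.    1.3  -1.92] t 25.43
```

```bash
python3 -m jog '[[7.2,-13.5,0,0,0.01,0,255],[7.2,-13.5,0,0,0.01,0,255],[7.2,-13.5,0,0,0.01,0,255],[7.2,-13.5,0,0,0.01,0,255],[7.2,-13.5,4,0,0.01,0,255],[7.2,-13.5,7,0,0.01,0,255],[7.2,-13.5,7,0,0.01,0,255]]';python3 -c "
from h import *
go(.4835,-.2576,.0065,np.radians(90))"
```

```text
t: 26.02
tool_pos: [0.4771, -0.2545, 0.0356]
tool_rot: [-0.007, -3.132, -0.006]
contact_force: [-1.3, 1.4, -2.9]
opening: 0.0435
shift -0.67 -0.31 2.91 | rot 0.004 -0.009 -0.004 | rot -0.015 -0.006 3.137 q [-0.63  0.04  1.94 -0.    1.18 -2.19] t 26.02
```

```bash
python3 -m jog '[[-0.6,-0.3,1.5,0,-0.01,0,255],[-0.6,-0.3,2.5,0,-0.01,0,255],[-0.6,-0.3,2.9,0,-0.01,0,255],[-0.6,-0.3,2.9,0,-0.01,0,255],[-0.6,-0.3,2.9,0,-0.01,0,255]]'; python3 -m jog '[[0,0,0,0,0,0,90],[0,0,0,0,0,0,90],[0,0,0,0,0,0,90],[0,0,-4,0,0,0,90],[0,0,-8,0,0,0,90],[0,0,-12,0,0,0,0],[0,0,-16,0,0,0,0],[0,0,-16,0,0,0,0]]';python3 -c "
from h import *
b=cv2.imread('pics/a4_top.png'); h=cv2.cvtColor(b,cv2.COLOR_BGR2HSV)
roi=h[283:303,290:342]; m=cv2.inRange(roi,(0,0,0),(180,255,60)); q=(np.argwhere(m>0)[:,::-1]+[290,283]).astype(np.float32)
r=cv2.minAreaRect(q); W=np.array([ray('top',*p,.138) for p in cv2.boxPoints(r)]); print(r,W.mean(0),W)
go(.431,.0305,.15,np.radians(3.5))"
```

```text
t: 26.43
tool_pos: [0.4832, -0.2573, 0.0071]
tool_rot: [0.006, 3.14, 0.005]
contact_force: [-0.6, 0.1, -1.3]
opening: 0.0432
t: 27.1
tool_pos: [0.4877, -0.2611, 0.1783]
tool_rot: [0.005, 3.126, -0.011]
contact_force: [1.2, -0.4, 1.0]
opening: 0.0853
((315.38922119140625, 293.00616455078125), (5.824352264404297, 37.05397033691406), 86.8201675415039) [0.4310157  0.03051213] [[ 0.43439647  0.0714063 ]
 [ 0.44029644 -0.00942933]
 [ 0.42763136 -0.01036187]
 [ 0.42173854  0.07043343]]
shift 5.81 29.16 2.54 | rot 0.006 0.018 1.506 | rot -0.018 0.006 -1.635 q [-0.63 -0.11  1.83  0.    1.41 -2.2 ] t 27.1
```

```bash
python3 -m jog '[[5.8,29,0,0,0.01,0.95,0],[5.8,29,0,0,0.01,0.95,0],[5.8,29,0,0,0.01,0.95,0],[5.8,29,0,0,0.01,0.95,0],[5.8,29,0,0,0.01,0.95,0],[5.8,29,0,0,0.01,0.95,0],[5.8,29,0,0,0.01,0.95,0],[5.8,29,0,0,0.01,0.95,0]]';python3 -c "
from h import *
go(.431,.0305,.15,np.radians(4))"
```

```text
t: 27.77
tool_pos: [0.43, 0.0316, 0.1758]
tool_rot: [1.418, 2.794, 0.003]
contact_force: [0.0, -0.5, -0.5]
opening: 0.0854
shift -0.13 -0.00 2.58 | rot 0.007 0.005 0.562 | rot -0.006 0.010 -2.580 q [-0.1  -0.43  2.09 -0.    1.47 -0.73] t 27.77
```

```bash
python3 -m jog '[[0,0,1,0.007,0.005,0.562,0],[0,0,1,0.007,0.005,0.562,0],[0,0,1,0.007,0.005,0.562,0],[0,0,1,0.007,0.005,0.562,0],[0,0,1,0.007,0.005,0.562,0],[0,0,1,0.007,0.005,0.562,0]]';python3 -c "
from h import *
go(.431,.0305,.0815,np.radians(4))
shot('a8',('scene',260,120,120,90),('top',120,180,400,300),w=400,h=300)"
```

```text
t: 28.27
tool_pos: [0.4302, 0.0317, 0.1659]
tool_rot: [2.143, 2.297, 0.001]
contact_force: [-0.3, 0.4, -0.7]
opening: 0.0854
shift -0.13 0.07 8.44 | rot 0.001 -0.000 -0.001 | rot -0.001 -0.001 3.141 q [-0.1  -0.41  2.09  0.    1.46 -0.17] t 28.27
```

View pics/a8.png

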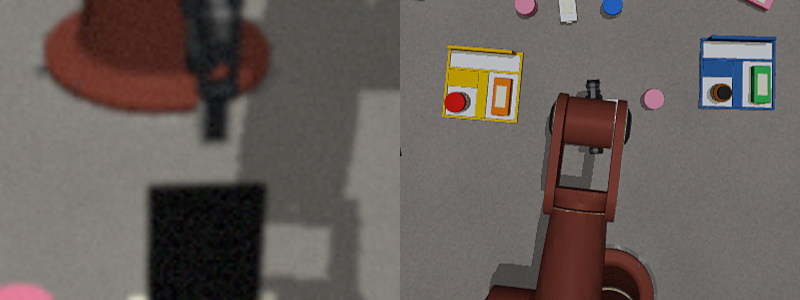

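```bash
python3 -m jog '[[-0.1,0.1,4,0,0,0,0],[-0.1,0.1,7,0,0,0,0],[-0.1,0.1,8.4,0,0,0,0],[-0.1,0.1,8.4,0,0,0,0],[-0.1,0.1,8.4,0,0,0,255],[-0.1,0.1,8.4,0,0,0,255],[-0.1,0.1,8.4,0,0,0,255],[-0.1,0.1,8.4,0,0,0,255]]' 50;  python3 -m jog '[[0,0,0,0,0,0,255],[0,0,0,0,0,0,255],[0,0,0,0,0,0,255],[0,0,0,0,0,0,255],[0,0,0,0,0,0,255]]'; python3 -m jog '[[0,0,-1,0,0,0,255],[0,0,-3,0,0,0,255],[0,0,-5,0,0,0,255],[0,0,-9,0,0,0,255],[0,0,-12,0,0,0,255],[0,0,-14,0,0,0,255],[0,0,-14,0,0,0,255]]'; python3 -c "
from h import *
go(.545,.303,.22,np.radians(-3.6))"
```

```text
t: 29.03
tool_pos: [0.4326, 0.0306, 0.0837]
tool_rot: [2.138, 2.298, 0.004]
contact_force: [0.6, 0.3, -0.9]
opening: 0.0387
t: 29.45
tool_pos: [0.4325, 0.0304, 0.085]
tool_rot: [2.14, 2.298, 0.003]
contact_force: [-4.1, 0.4, 6.3]
opening: 0.0096
t: 30.03
tool_pos: [0.4349, 0.0303, 0.2313]
tool_rot: [2.133, 2.292, 0.013]
contact_force: [1.3, -0.3, -1.2]
opening: 0.0093
shift 26.42 12.92 1.24 | rot 0.013 0.001 0.134 | rot -0.002 0.020 -3.007 q [-0.1  -0.45  2.01  0.    1.57 -0.17] t 30.03
```

```bash
python3 -m jog '[[26.5,14.5,0,0.013,0,0.134,255],[26.5,14.5,0,0.013,0,0.134,255],[26.5,14.5,0,0.013,0,0.134,255],[26.5,14.5,0,0.013,0,0.134,255],[26.5,14.5,0,0.013,0,0.134,255],[26.5,14.5,0,0.013,0,0.134,255],[26.5,14.5,0,0.013,0,0.134,255],[26.5,14.5,0,0.013,0,0.134,255]]'; python3 -m jog '[[0,0,0,0.1,0,0,255],[0,0,0,0.2,0,0,255],[0,0,0,0.22,0,0,255],[0,0,0,0.22,0,0,255]]'; cat >> h.py <<'E'
def tilt(x,y,z,psi,th):
    o,p,R=st(); Y=np.array([np.cos(psi),np.sin(psi),0]);Z=np.array([0,0,-1.]);T=np.c_[np.cross(Y,Z),Y,Z]
    T=T@Ro.from_rotvec([th,0,0]).as_matrix()
    print("shift",np.round(R.T@(np.array([x,y,z])-p)*100,2),"rot",np.round(Ro.from_matrix(R.T@T).as_rotvec(),3),"toolz",np.round(R[:,2],3),"q",np.round(o["q"],2))
E
python3 -c "
from h import *
tilt(.562,.303,.15,-.063,.22)"
```

```text
t: 30.7
tool_pos: [0.5606, 0.3089, 0.2296]
tool_rot: [-2.286, -2.154, 0.004]
contact_force: [-0.6, -0.6, -2.8]
opening: 0.0093
t: 31.03
tool_pos: [0.5608, 0.3082, 0.2262]
tool_rot: [-2.163, -2.035, 0.234]
contact_force: [0.2, 0.0, -3.0]
opening: 0.0093
shift [-0.49  1.86  7.39] rot [-0.006  0.003  0.002] toolz [-0.224  0.011 -0.975] q [0.35 0.22 1.42 0.09 1.71 0.41]
```

```bash
python3 -m jog '[[-0.5,0.7,3,0,0,0,255],[-0.5,1.5,6,0,0,0,255],[-0.5,1.9,7.4,0,0,0,255],[-0.5,1.9,7.4,0,0,0,255],[-0.5,1.9,7.4,0,0,0,255]]'; python3 -c "
from h import *
tilt(.562,.303,.0835,-.063,.22)
shot('a9',('scene',380,140,120,150),('top',150,190,120,150))"
```

```text
t: 31.45
tool_pos: [0.5613, 0.3026, 0.1492]
tool_rot: [-2.163, -2.035, 0.236]
contact_force: [0.8, -0.7, -1.7]
opening: 0.0092
shift [0.07 1.55 6.39] rot [-0.007  0.004  0.002] toolz [-0.225  0.01  -0.974] q [0.34 0.26 1.49 0.08 1.59 0.39]
```

View pics/a9.png

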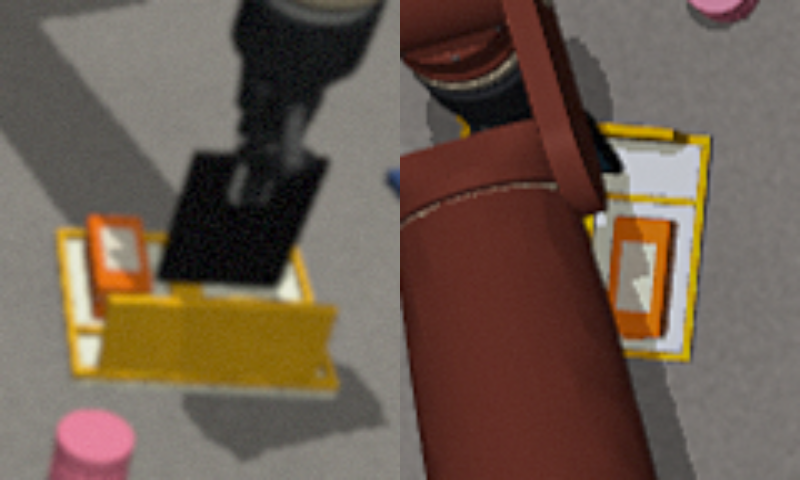

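```bash
python3 -c "
from h import *
o,p,R=st()
P=p+np.array([0,0,.0285])
for b,l in((.1055,'A'),):
  for d in(.1055,-.0245):
    for s in(-.042,.042):
      X=P+R[:,2]*d+R[:,0]*s; u=proj('scene',X); print(np.round(X,3),np.round((u-[380,140])*[400/120,480/150],0))
c=np.array([.4904,.308]);R2=np.array([[.998,.063],[-.063,.998]])
for l in((.077,-.075,.081),(.077,.075,.081),(.085,-.075,.081),(.085,.075,.081)):
  w=c+R2@l[:2]; print('board',np.round((proj('scene',[*w,l[2]])-[380,140])*[400/120,480/150],0))"
```

```text
[0.538 0.263 0.078] [147. 273.]
[0.543 0.347 0.078] [273. 279.]
[0.566 0.261 0.205] [186. 146.]
[0.571 0.345 0.205] [324. 151.]
board [103. 292.]
board [331. 302.]
board [104. 299.]
board [334. 310.]
```

```bash
python3 -m jog '[[0.1,0.6,2.5,0,0,0,255],[0.1,1.1,4.5,0,0,0,255],[0.1,1.3,5.5,0,0,0,255],[0.1,1.4,5.9,0,0,0,255],[0.1,1.4,5.9,0,0,0,255],[0.1,1.4,5.9,0,0,0,255]]'; python3 -m jog '[[0,0.05,0.2,0,0,0,255],[0,0.1,0.4,0,0,0,255],[0,0.1,0.4,0,0,0,255]]'; python3 -c "
from h import *
tilt(.562,.303,.0835,-.063,.22)"
```

```text
t: 32.05
tool_pos: [0.5648, 0.3046, 0.0932]
tool_rot: [-2.165, -2.038, 0.226]
contact_force: [0.2, 0.5, -2.1]
opening: 0.0093
t: 32.3
tool_pos: [0.5653, 0.3048, 0.09]
tool_rot: [-2.165, -2.038, 0.224]
contact_force: [-0.6, 0.2, -1.8]
opening: 0.0094
shift [-0.2  -0.17  0.7 ] rot [0.001 0.    0.003] toolz [-0.217  0.013 -0.976] q [0.34 0.32 1.53 0.08 1.5  0.38]
```

```bash
python3 -m jog '[[-0.1,-0.2,0.2,0,0,0,255],[-0.2,-0.2,0.4,0,0,0,255],[-0.2,-0.2,0.5,0,0,0,255],[-0.2,-0.2,0.5,0,0,0,255]]'; python3 -m jog '[[0,0,0.15,0,0,0,255],[0,0,0.3,0,0,0,255],[0,0,0.3,0,0,0,255]]'; python3 -m jog '[[0,0,0.15,0,0,0,255],[0,0,0.3,0,0,0,255],[0,0,0.3,0,0,0,255]]'; python3 -c "
from h import *
tilt(.562,.303,.0835,-.063,.22)
shot('b1',('scene',380,140,120,150),('top',150,190,120,150))"
```

```text
t: 32.63
tool_pos: [0.5619, 0.3028, 0.085]
tool_rot: [-2.165, -2.038, 0.225]
contact_force: [-0.4, 0.1, -2.7]
opening: 0.0095
t: 32.88
tool_pos: [0.5614, 0.3029, 0.0822]
tool_rot: [-2.165, -2.038, 0.225]
contact_force: [-0.2, 0.6, -1.5]
opening: 0.0093
t: 33.13
tool_pos: [0.5617, 0.303, 0.082]
tool_rot: [-2.166, -2.039, 0.223]
contact_force: [-1.3, -1.5, 8.0]
opening: 0.0092
shift [ 0.   -0.   -0.15] rot [0.002 0.    0.003] toolz [-0.216  0.013 -0.976] q [0.34 0.32 1.54 0.08 1.48 0.38]
```

View pics/b1.png

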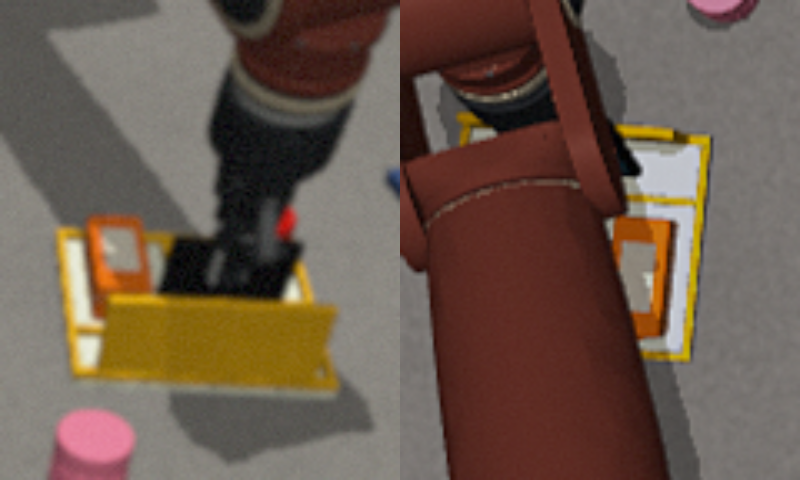

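```bash
python3 -m jog '[[0,0,0,0,0,0,210],[0,0,0,0,0,0,190],[0,0,0,0,0,0,170],[0,0,0,0,0,0,150],[0,0,0,0,0,0,130],[0,0,0,0,0,0,130],[0,0,0,0,0,0,130],[0,0,0,0,0,0,130]]'; python3 -m jog '[[0,0,-1,0,0,0,130],[0,0,-3,0,0,0,130],[0,0,-6,0,0,0,130],[0,0,-10,0,0,0,130],[0,0,-14,0,0,0,130],[0,0,-18,0,0,0,130],[0,0,-18,0,0,0,130]]';python3 -m jog '[[-30,0,0,0,0,0,0],[-30,0,0,0,0,0,0],[-30,0,0,0,0,0,0],[-30,0,0,0,0,0,0],[-30,0,0,0,0,0,0],[-30,0,0,0,0,0,0],[-30,0,0,0,0,0,0],[-30,0,0,0,0,0,0]]';python3 -c "
from h import *
shot('b2',('scene',120,190,370,120),('top',160,200,345,120),w=800,h=260)
a=cv2.imread('pics/b2.png');cv2.imwrite('pics/b2.png',np.vstack([a[:,:800],a[:,800:]]))"
```

```text
t: 33.9
tool_pos: [0.5616, 0.303, 0.0818]
tool_rot: [-2.166, -2.039, 0.223]
contact_force: [-1.0, -0.3, -0.3]
opening: 0.0417
t: 34.48
tool_pos: [0.6052, 0.3016, 0.2697]
tool_rot: [-2.172, -2.045, 0.2]
contact_force: [-0.2, 0.9, 2.2]
opening: 0.0419
t: 35.15
tool_pos: [0.5868, -0.0034, 0.2688]
tool_rot: [-2.18, -2.04, 0.2]
contact_force: [-0.8, -0.1, -0.6]
opening: 0.0851
```

View pics/b2.png

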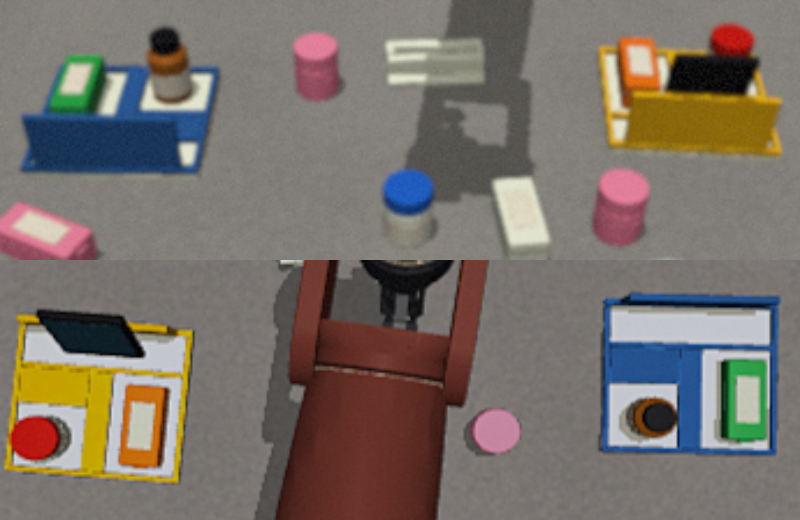

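```bash
python3 - <<'E'
from h import *
R=lambda a:np.array([[np.cos(a),-np.sin(a)],[np.sin(a),np.cos(a)]])
tr={'y':(np.array([.4904,.308]),-.063),'b':(np.array([.5265,-.3054]),0)}
loc=lambda t,w:np.round((R(tr[t][1]).T@(w-tr[t][0]))*1000,1)
b=cv2.imread('pics/b2_top.png'); h=cv2.cvtColor(b,cv2.COLOR_BGR2HSV)
def seg(n,lo,hi,roi,z,t):
    x0,y0,x1,y1=roi; q=(np.argwhere(cv2.inRange(h[y0:y1,x0:x1],lo,hi)>0)[:,::-1]+[x0,y0]).astype(np.float32)
    r=cv2.minAreaRect(q); print(n,len(q),np.round(r[0],1),np.round(r[1],1),loc(t,ray('top',*r[0],z)))
seg('red',(0,150,60),(6,255,255),(160,255,200,300),.066,'y')
seg('orange',(7,150,80),(18,255,255),(200,245,240,300),.042,'y')
seg('green',(50,120,40),(80,255,255),(465,240,500,290),.042,'b')
seg('cap',(0,0,0),(180,255,45),(425,250,460,285),.086,'b')
seg('tab',(0,0,0),(180,255,60),(165,215,230,250),.07,'y')
print('foot front edge', [loc('y',ray('top',160+u*345/800,200+(v-260)*120/260,.006)) for u,v in((57,350),(143,356))])
print('top back edge', [loc('y',ray('top',160+u*345/800,200+(v-260)*120/260,.132)) for u,v in((38,310),(125,318))])
print(get_obs()['t'])
cv2.imwrite('pics/b3.png',cv2.resize(b[205:300,155:250],(600,600),interpolation=cv2.INTER_CUBIC))
E
```

```text
red 312 [175. 282.] [20. 18.] [-45.6  46.4]
orange 381 [220.7 276.6] [16.7 37.4] [-25.3 -53. ]
green 382 [480.5 264.5] [37. 17.] [-25.6 -48.4]
cap 143 [443.5 272.5] [12.7 12.7] [-45.9  46.6]
tab 689 [199.6 233.6] [48.6 18.4] [70.1 -0.6]
foot front edge [array([50.8, 48.4]), array([ 51.3, -41.5])]
top back edge [array([86.7, 38.3]), array([ 85.2, -45.1])]
35.25
```

View pics/b3.png

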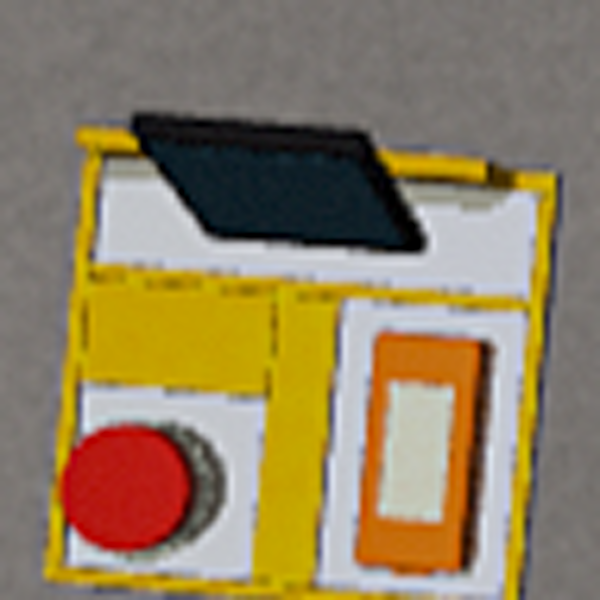

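```bash
python3 -m jog '[[0,0,0,0,0,0,0],[0,0,0,0,0,0,0],[0,0,0,0,0,0,0],[0,0,0,0,0,0,0],[0,0,0,0,0,0,0],[0,0,0,0,0,0,0]]' | head -1; python3 -c "
from h import *
a=cv2.imread('pics/b2_top.png').astype(int); b=get_image('top')[:,:,::-1].astype(int)
d=abs(a-b).sum(2); print('change yellow',d[205:300,155:250].max(),'blue',d[205:300,410:505].max())
print(finish_job())"
```

```text
t: 35.75
change yellow 30 blue 21
the job is handed in; nothing more can be done
None
```

Both kits are made up and the job is handed in at about 36 s of the 128 s allowed. No verdict was reported.

**Last checks, from the top camera, in each tray's frame (mm):**

| Item | Measured | Target |
|---|---|---|
| Bottle, blue tray | (-46, 47) | (-44, 48) |
| Green box, blue tray | (-26, -48) | (-24, -48) |
| Red jar, yellow tray | (-46, 46) | (-44, 48) |
| Orange box, yellow tray | (-25, -53) | (-24, -48) |

- **Tablet:** it leans on the yellow board at roughly 0.2 to 0.25 rad. Its foot is about 53 mm along x and within a few mm of the board's middle. I read these off the picture by eye, so they are less exact than the rest.
- **At rest:** two pictures 0.5 s apart showed no change in either tray beyond image noise.
- **Spare stock:** I never gripped or moved the blue-capped jar and the white box. They look undisturbed in the last picture, but I did not measure their final positions.

**What disagreed:**
- **Tool height:** the reported TCP height was about 28.5 mm too low compared with the stated fingertips. The camera showed it and touching the bench in two places confirmed it. I corrected every later move for it.
- **First grasp:** because of that error, my first try at the red jar closed on top of its cap. That tipped the jar for a moment with up to 39 N on the tool. It came back upright, and the second grasp worked.

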